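# Load the bench turntable and hold the hub at the pointer

## Task

Take the loose hub that stands on its flange and seat it, flange down, in the empty nest of the bench turntable, and let go of it. Then grip the upright handle post, turn the table until that hub squarely faces the fixed pointer at the front of the base, and finish still gripping the post with the table held still there. Leave everything else on the bench where it is.

Things in the scene. Friction and masses are not known exactly. Their poses are not given: they have to be found in the camera images.
- hub_mid (a point): the loose flanged steel hub that stands on its flange on the bench: flange 50 mm across and 8 mm thick at the bottom, round boss 32 mm across above it, 40 mm high in all, 0.15 to 0.3 kg. The point is on its axis half-way up, 20 mm above its underside; z points from the flange to the boss
- fixture: bench turntable's fixed grey base (does not move during the job; placed and turned differently each time). Origin on the turntable's axis at bench height. Its own -x is its front, where a fixed pointer (30 mm wide upright with a pointed brass tip) stands 126 to 156 mm out from the axis, its top 66 mm above the bench
- turntable (a joint): angle (rad, positive counter-clockwise from above) of the round turntable, 244 mm across, top 50 mm above the bench. 0 and 2 pi: empty nest faces the pointer. Turns both ways, 0.12 N m friction, stays put. Five places 72 degrees apart at 85 mm radius: counter-clockwise from the empty nest, three nests with bolted-in hubs (46 mm above the top), then the post
- nest (a point): centre of the floor of the one empty nest, a ring of 58 mm bore, 66 mm outside and 7 mm high standing on the turntable 85 mm from its axis; the floor is the turntable's top, 50 mm above the bench
- front_spot (a point): fixed point 85 mm in front of the turntable's axis (towards the pointer), 50 mm above the bench: the nest's centre lies here when it faces the pointer
- post: plain round steel handle post on the turntable, 16 mm across, with a collar 24 mm across and 6 mm high at its foot, rising 70 mm above the turntable's top (to 120 mm above the bench), 85 mm from its axis, 72 degrees clockwise from the empty nest. It spins freely on its own axis, like a crank handle's sleeve. Origin at the centre of its foot, z up
- post_grip (a point): point on the post's axis 48 mm above its foot, where to grip it (98 mm above the bench)
- spare_mid (a point): second flanged hub, same size as the first but standing upside down on its boss with the flange on top; leave it. Point half-way up, 20 mm above its underside
- hammer: hammer lying flat along its x, wooden handle 24 mm thick to -x, steel head 100 mm wide at +x, 270 mm long in all, 28 mm high; bystander
- file: flat file with wooden handle lying along its x (handle to -x), about 310 mm long, 24 mm wide and high; bystander
- tape: tape measure case, black with blue round sides, 70 x 36 x 60 mm high; origin under its centre; bystander
- wrench: steel spanner lying flat along its x; bystander
- driver: screwdriver with black handle lying along its x; bystander
- tin: open aluminium cup, 68 mm across the rim, 70 mm high; origin under its centre; bystander
- offcut: short copper tube standing on end, 42 mm across, 50 mm high; origin under its centre; bystander
Things that resemble listed ones, but are neither listed nor needed, are in the scene too. What is shaped like the part that bears hub_mid but purple is not meant.

How it is judged:
By the outcome, as a careful person would: the job done as asked, in the order asked, and still so for the second after the job is handed in, while the arm keeps its last pose, push and grip.
It also fails if it takes over 64 s, if anything falls off the work surface, if the arm or the gripper's body presses on something with over 40 N, if the wrist force passes 120 N, or if a joint passes its speed limit or range.

## Robot

A 6-joint arm with a two-finger parallel gripper is mounted at the origin on the work surface. World frame = base frame: x ahead of the robot, y to its left, z up, the work surface at z = 0. Lengths are in m, angles in rad, forces in N, time in s.
With the tool pointing down it reaches from about 0.3 to 0.775 m from the base axis. Payload 14.6 kg.
Tool frame: the origin (TCP) lies at the centre of the arm's flange, where the gripper is bolted on; the fingertips stand 173 mm ahead of it and the grasp point (between the pads) lies 155 mm ahead of it (ctrl.grip_depth is the distance from the TCP to the grasp point, in m); z points along the fingers, x is the direction in which the jaws open and shut, and the axes are right-handed (so a half turn about z gives the same grasp; the last joint's range is limited). The gripper opens to 85 mm and grips with 20 to 120 N. Pads are 22 mm wide; open, the fingers measure 114 mm over their backs; the gripper's body (76 mm by 85 mm) begins 54 mm behind the grasp point. The pads swing forward as they close: fully open they stand 13 mm farther back than shut.
Start: joints at [-1.366, 0.3, 1.521, -0, 1.321, -0.067], TCP at [0.148, -0.53, 0.405] pointing down, gripper open.
Joint ranges: [-3.03, 3.03], [-0.79, 2.21], [0.23, 2.52], [-1.04, 4.18], [0, 3.07], [-2.55, 2.55]. Speed limits (rad/s): [2.22, 2.22, 2.57, 3.14, 3.14, 3.14].

## Interface

Orientations are given as [roll, pitch, yaw] about the fixed x, y, z axes, in that order (R = Rz(yaw) Ry(pitch) Rx(roll)).
In Python, from bench import ctrl gives the robot as it stands.
- The arm moves only by the tool arm_command, never from a script. Its argument "motion" is a list that holds one entry, the list of rows, each a list of 5 numbers: the shift along the world's x, y, z in units of 30 mm (1.0 is 30 mm), then the turn about the world's z in units of 5 degrees (1.0 is 5 degrees), then the opening, from 0 (shut) to 1 (fully open). A call has 1 to 10 rows; each row is the pose to reach, as a shift and turn from the pose commanded when the call began; what a row does not reach only later rows make up. A row lasts 1/12 s, in which the tool goes at most 41.7 mm and 7.16 degrees, less where a joint would pass 70% of its speed; a pose out of reach is approached as far as the arm can. A call with a gripper value outside its range is refused whole. The fingers move at their own pace and stop on an object; the grip force is fixed at half the most. Time passes only in rows, so rows that repeat a pose let the fingers close. It gives the time, the measured TCP pose, the force and the opening at its end, in the units of the state.
- ctrl.state(): the state, without advancing time (a new reading comes with each control period).
- ctrl.camera(name): name is "scene" or "top" or "wrist"; returns the picture (480x640x3 uint8, red, green, blue); there is no depth.
- ctrl.get_calibration(name): a dict with "camera_matrix" (3x3 intrinsics, pixels), "distortion" ([k1, k2, p1, p2, k3] as OpenCV has them; the pictures are not rectified), "rvec" (rotation vector, rad) and "tvec" (3), from world to camera coordinates, as OpenCV has them; the wrist camera has in their place "tool_from_camera" (4x4, takes a point from camera to tool coordinates, whose origin is the TCP and whose axes are the tool frame's). Camera axes: x right, y down, z forward; pixel columns grow to the right and rows downward; lengths in m; the calibration is good to about 2 mm. A picture is of the moment at which its call begins: read the wrist's pose just before it. get_calibration takes no time and is no camera call.
- ctrl.hand_in(): hands the job in, once; it reports no verdict.
The state is a dict: "t": time; "qpos": joint angles; "joint_velocities": joint speeds; "joint_efforts": joint torques, N m; "tool_pos": TCP position; "eef_rot": TCP orientation; "contact_force": force on the tool from outside, world axes, zero at the start; "wrist_torque": the same for the moment, N m; "width": opening from 0.0 (shut) to 1.0 (fully open).
Only numpy, scipy, OpenCV 4.12 (cv2) and the standard library are available. Lean on these libraries where they do the work, as an engineer would, in place of code of your own. Each camera call takes 0.05 s, during which the arm holds its last target. There are 200 camera calls.

## Working session

There is one attempt and no reset: what is moved stays moved. The work goes in short steps, Python scripts to look and compute and a tool call to move; the robot and the scene stay as the last step left them, time stands still between calls to the robot, and variables do not carry over. Pictures are saved under pics/ and viewed, about 8 in all and at most 12, crops included, and the job is handed in when it is done.

Besides the shell and the picture viewer there is one more tool, called after "Call:" in YAML: its name, and indented under it one key for each argument. arm_command: Moves the arm, as the interface text tells. Its arguments: {"type":"object","properties":{"motion":{"type":"array","items":{"type":"array","items":{"type":"array","items":{"type":"number"}}}}},"required":["motion"]}

```bash
ls; mkdir -p pics
cat > h.py <<'E'
import numpy as np, cv2
from bench import ctrl
from scipy.spatial.transform import Rotation as R
def snap(name,f):
    s=ctrl.state(); im=ctrl.camera(name); cv2.imwrite('pics/'+f,im[:,:,::-1]); return s,im
def T_wc(name,s=None):
    c=ctrl.get_calibration(name)
    if name=='wrist':
        T=np.eye(4);T[:3,:3]=R.from_euler('xyz',s['eef_rot']).as_matrix();T[:3,3]=s['tool_pos']
        return T@np.array(c['tool_from_camera']),c
    T=np.eye(4);T[:3,:3]=cv2.Rodrigues(np.array(c['rvec'],float))[0];T[:3,3]=np.ravel(c['tvec'])
    return np.linalg.inv(T),c
def ray(name,px,z,s=None):
    "pixels -> world points on plane z"
    T,c=T_wc(name,s)
    u=cv2.undistortPoints(np.array(px,float).reshape(-1,1,2),np.array(c['camera_matrix']),np.array(c['distortion'])).reshape(-1,2)
    d=np.c_[u,np.ones(len(u))]@T[:3,:3].T; o=T[:3,3]
    return o+d*((np.asarray(z)-o[2])/d[:,2])[:,None]
def proj(name,P,s=None):
    T,c=T_wc(name,s);Ti=np.linalg.inv(T)
    return cv2.projectPoints(np.array(P,float).reshape(-1,1,3),cv2.Rodrigues(Ti[:3,:3])[0],Ti[:3,3],np.array(c['camera_matrix']),np.array(c['distortion']))[0].reshape(-1,2)
E
python3 - <<'E'
from h import *
snap('top','top0.png');s,_=snap('scene','scene0.png');print(s)
for n in('top','scene'):print(n,T_wc(n)[0].round(3).tolist())
print(ctrl.get_calibration('wrist')['tool_from_camera'])
E
```

```text
pics
{'t': 0.05, 'qpos': array([-1.36559240e+00,  3.00455844e-01,  1.52159853e+00,  1.59190458e-05,
        1.32066935e+00, -6.65955788e-02]), 'joint_velocities': array([ 0.00024196,  0.00048592, -0.00139752, -0.00127189,  0.00107464,
        0.00198678]), 'joint_efforts': array([ 2.19062917e-03, -5.44952846e+01, -3.62805569e+01, -2.28286927e-05,
        3.05096735e-03,  3.66251030e-06]), 'tool_pos': array([ 0.14764893, -0.52977262,  0.40412218]), 'eef_rot': array([-3.14150200e+00,  1.12753607e-03, -1.29900072e+00]), 'contact_force': array([-0.16134147, -0.56011824, -0.36235857]), 'wrist_torque': array([ 0.07039613, -0.0032872 , -0.05305847]), 'width': 0.9970819925931459}
top [[0.027, -0.992, 0.119, 0.419], [-1.0, -0.025, 0.017, -0.018], [-0.014, -0.12, -0.993, 1.084], [0.0, 0.0, 0.0, 1.0]]
scene [[-0.611, 0.545, -0.574, 1.271], [0.791, 0.408, -0.455, 0.568], [-0.014, -0.733, -0.68, 0.966], [0.0, 0.0, 0.0, 1.0]]
[[ 9.99999871e-01 -3.10345739e-04  4.02599033e-04 -6.69658365e-04]
 [ 1.76341698e-04  9.54610059e-01  2.97858363e-01 -7.74309709e-02]
 [-4.76764161e-04 -2.97858254e-01  9.54609990e-01  3.02477440e-02]
 [ 0.00000000e+00  0.00000000e+00  0.00000000e+00  1.00000000e+00]]
```

View pics/top0.png

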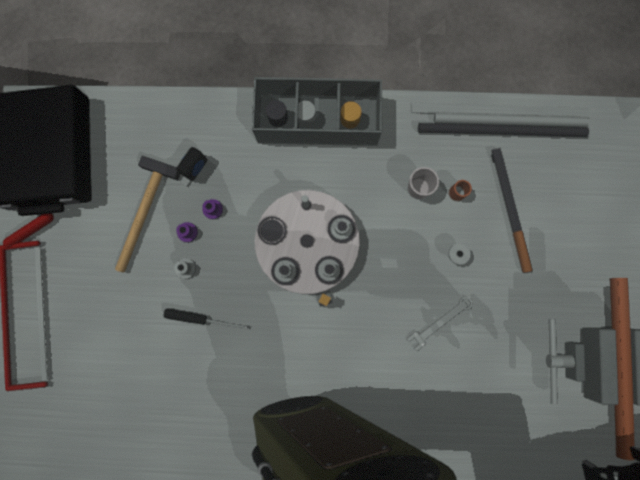

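View pics/scene0.png

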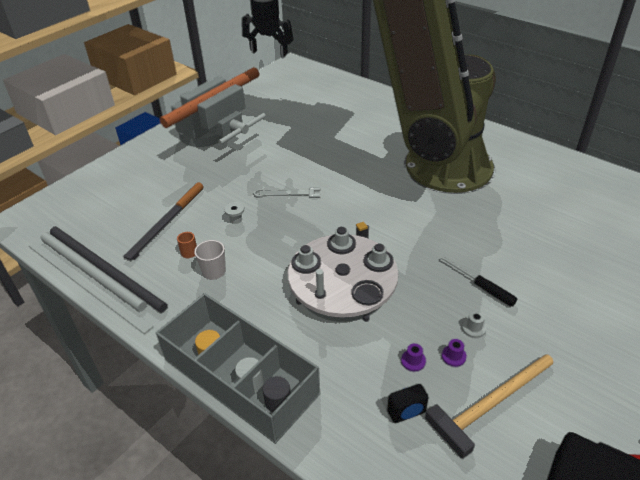

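The top view puts the table axis near (307,241), the empty nest at (272,230), the post near (306,205) and the pointer at (325,300).

Hub candidates:
- Silver at top (184,268) / scene (476,322): flange down, boss up.
- Silver at top (460,254) / scene (234,212): flange up, so it looks like the spare.
- Two purple ones at top (186,232) and (212,209): excluded by colour.

The first fits. I'll confirm it in one crop.

Run:
```python
from h import *
t=cv2.imread('pics/top0.png');s=cv2.imread('pics/scene0.png')
def c(im,x,y,w,h,W,H):return cv2.resize(im[y:y+h,x:x+w],(W,H),interpolation=cv2.INTER_CUBIC)
a=c(t,245,180,125,135,500,540)
b=np.vstack([c(s,446,296,60,54,300,270),c(s,204,185,60,54,300,270)])
cv2.imwrite('pics/crop1.png',np.hstack([a,b]))
print('hub',ray('top',[[184,268]],.02),'spare',ray('top',[[460,254]],.03))
print('axis/nest',ray('top',[[307,241],[272,230]],.05),'post',ray('top',[[306,205]],.12),'ptr',ray('top',[[325,300]],.066))
```

```text
hub [[0.48618956 0.32541774 0.02      ]] spare [[ 0.53524905 -0.32633337  0.03      ]]
axis/nest [[0.55437801 0.03283336 0.05      ]
 [0.57812651 0.11501622 0.05      ]] post [[0.62426519 0.03401675 0.12      ]] ptr [[ 0.41989384 -0.01239501  0.066     ]]
```

View pics/crop1.png

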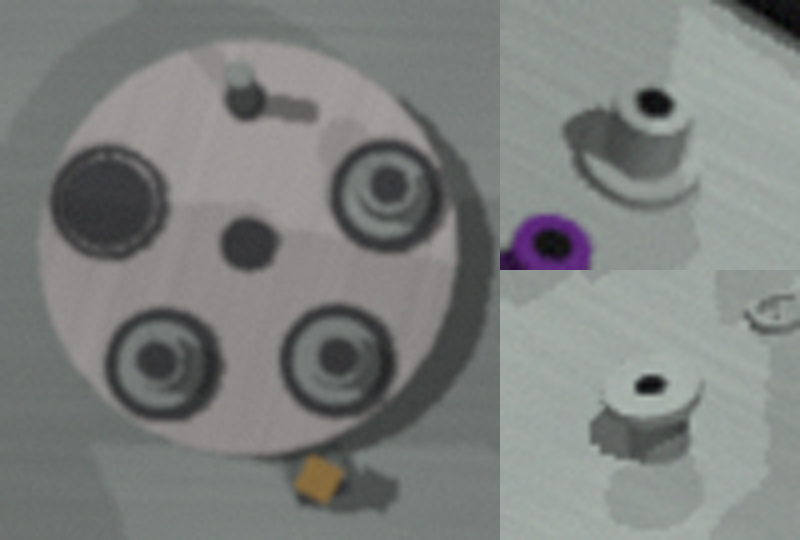

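The crop agrees: silver hub A at top (184,268) stands flange down with its boss up, and it isn't purple, so it is hub_mid. The other silver one has its flange on top, so it is the spare. Moving over.

Call:
arm_command:
  motion:
    - [[1,1.1,0,0,1],[2,2.2,0,0,1],[3,3.3,0,0,1],[3.7,4.4,0,0,1],[4.4,5.5,0,0,1],[5.1,6.6,0,0,1],[5.8,7.7,0,0,1],[6.5,8.8,0,0,1],[7.2,9.9,0,0,1],[7.9,11,0,0,1]]

```text
t: 0.93
tool_pos: [0.3852, -0.1979, 0.4047]
eef_rot: [3.142, -0.0, -1.299]
contact_force: [0.5, -1.0, 0.0]
width: 0.998
```

Call:
arm_command:
  motion:
    - [[0.5,1.25,0,0,1],[1,2.5,0,0,1],[1.4,3.75,0,0,1],[1.8,5,0,0,1],[2.1,6.25,0,0,1],[2.4,7.5,0,0,1],[2.6,8.7,-0.4,0,0.9],[2.8,9.9,-0.8,0,0.85],[3,11.1,-1.2,0,0.8],[3.1,12.3,-1.6,0,0.8]]

```text
t: 1.77
tool_pos: [0.4776, 0.1711, 0.3559]
eef_rot: [3.141, -0.0, -1.299]
contact_force: [0.8, -1.0, 0.5]
width: 0.798
```

Call:
arm_command:
  motion:
    - [[0.1,1.2,-0.3,0,0.8],[0.2,2.4,-0.6,0,0.8],[0.25,3.5,-0.9,0,0.8],[0.3,4.5,-1.2,0,0.8],[0.3,5.1,-1.2,0,0.8],[0.3,5.1,-1.2,0,0.8],[0.3,5.1,-1.2,0,0.8]]

```text
t: 2.35
tool_pos: [0.4864, 0.3228, 0.32]
eef_rot: [3.14, -0.0, -1.297]
contact_force: [0.2, -0.9, 0.1]
width: 0.8
```

Run:
```python
from h import *
s,im=snap('wrist','w1.png');print(s['tool_pos'],proj('wrist',[[.486,.325,.04],[.486,.325,0]],s))
im,_=0,0
snap('top','top1.png')
```

```text
[0.48637107 0.32279573 0.32001111] [[315.28211873 236.17026077]
 [315.56897941 221.03292366]]
```

View pics/w1.png

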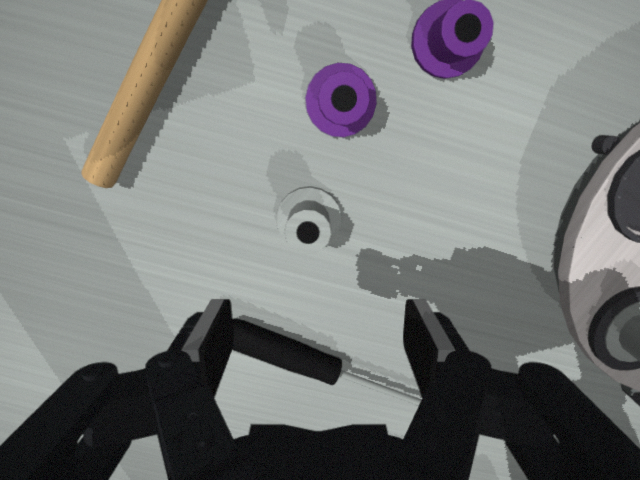

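The hub is at wrist (308,232), flange down, with purple hubs at (342,100) and (455,38). The driver is clear of it, toward the robot.

Run:
```python
from h import *
s=ctrl.state();p=ray('wrist',[[308,232]],.04,s)[0];print(p)
print('shift units',(p-s['tool_pos'])[:2]/.03,'dz to grasp z .030',(.030+ctrl.grip_depth-s['tool_pos'][2])/.03)
```

```text
[0.48788026 0.32937602 0.04      ]
shift units [0.03920506 0.26058286] dz to grasp z .030 -4.530111286078304
```

Call:
arm_command:
  motion:
    - [[0.05,0.23,-0.8,0,0.8],[0.05,0.23,-1.6,0,0.8],[0.05,0.23,-2.4,0,0.8],[0.05,0.23,-3.2,0,0.8],[0.05,0.23,-3.9,0,0.8],[0.05,0.23,-4.3,0,0.8],[0.05,0.23,-4.5,0,0.8],[0.05,0.23,-4.5,0,0.8]]

```text
t: 3.12
tool_pos: [0.4883, 0.3285, 0.1852]
eef_rot: [3.14, -0.0, -1.3]
contact_force: [-0.4, 0.0, -0.8]
width: 0.799
```

Call:
arm_command:
  motion:
    - [[0,0,0,0,0.6],[0,0,0,0,0.45],[0,0,0,0,0.3],[0,0,0,0,0.2],[0,0,0,0,0.1],[0,0,0,0,0],[0,0,0,0,0],[0,0,0,0,0],[0,0,0,0,0]]

```text
t: 3.87
tool_pos: [0.4885, 0.3293, 0.1873]
eef_rot: [-3.139, 0.0, -1.299]
contact_force: [-2.0, -1.6, 7.3]
width: 0.358
```

Call:
arm_command:
  motion:
    - [[0,0,0.3,0,0],[0,0,0.9,0,0],[0,0,1.7,0,0],[0,-0.2,2.7,0,0],[0.1,-0.8,3.7,0,0],[0.2,-1.7,4.4,0,0],[0.4,-2.8,4.7,0,0],[0.6,-4,4.7,0,0],[0.8,-5.2,4.7,0,0],[0.9,-6.2,4.7,0,0]]

```text
t: 4.7
tool_pos: [0.5151, 0.141, 0.3277]
eef_rot: [-3.141, -0.0, -1.299]
contact_force: [0.8, 1.0, -2.7]
width: 0.355
```

Call:
arm_command:
  motion:
    - [[0.1,-0.5,0,0,0],[0.1,-0.6,0,0,0],[0.1,-0.6,0,0,0],[0.1,-0.6,0,0,0]]

```text
t: 5.03
tool_pos: [0.518, 0.1257, 0.3271]
eef_rot: [-3.141, 0.0, -1.299]
contact_force: [0.4, -0.2, -2.9]
width: 0.356
```

Run:
```python
from h import *
s,im=snap('wrist','w2.png');print(s['tool_pos'],s['eef_rot'],s['width'],s['contact_force'])
print(proj('wrist',[[.578,.115,.05],[.624,.034,.12],[.5544,.0328,.05]],s))
```

```text
[0.51795957 0.12567973 0.32705407] [-3.14128100e+00  1.86789916e-04 -1.29890471e+00] 0.3558864094876386 [ 0.42420128 -0.15585973 -2.86873726]
[[360.5480014  155.50781548]
 [577.13633517 121.20912192]
 [466.66771788 223.87503652]]
```

View pics/w2.png

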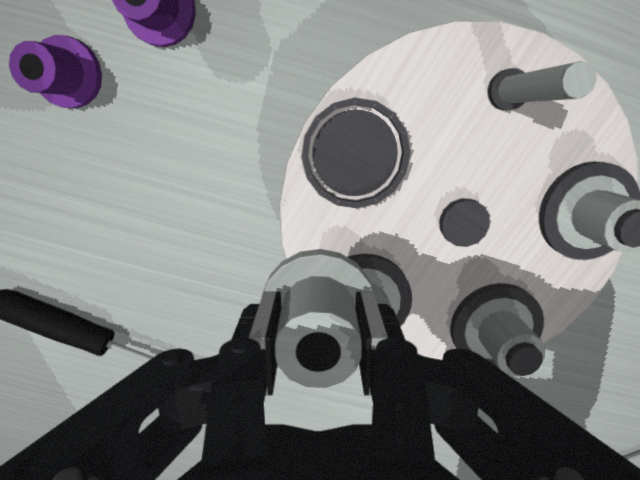

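The hub is held upright. The nest is at wrist (357,153), the table centre cap at (465,222), the post top at (579,80) and its foot at (506,90). The held hub's hole is at (318,351).

Run:
```python
from h import *
s=ctrl.state();t=s['tool_pos']
nest=ray('wrist',[[356.5,152.5]],.057,s)[0];ax=ray('wrist',[[465,222]],.05,s)[0]
post=ray('wrist',[[579,80]],.12,s)[0]
hub=ray('wrist',[[318.5,351.5]],t[2]-.147,s)[0]
print('nest',nest,'axis',ax,'post',post,'hub in hand-tcp',hub-t)
for n,p in(('nest',nest),('post',post)):d=p-ax;print(n,np.hypot(*d[:2]),np.degrees(np.arctan2(d[1],d[0])))
tn=ray('top',[[272.25,230.5]],.055)[0];ta=ray('top',[[307,240.75]],.05)[0];tp=ray('top',[[304.5,198.25]],.12)[0];pt=ray('top',[[324.75,299.5]],.066)[0]
print('top',tn,ta,tp,pt)
for p in(tn,tp,pt):d=p-ta;print(np.hypot(*d[:2]),np.degrees(np.arctan2(d[1],d[0])))
print('shift nest-hub',(nest-hub)[:2]/.03)
```

```text
nest [0.57941763 0.11922482 0.057     ] axis [0.55532898 0.03479279 0.05      ] post [0.64029327 0.04140453 0.12      ] hub in hand-tcp [-1.13356940e-03  1.30509337e-04 -1.47000000e-01]
nest 0.08780108052885814 74.07643423966094
post 0.08522114941838083 4.449664514768037
top [0.5762025  0.11374761 0.055     ] [0.55496133 0.03285122 0.05      ] [0.63920224 0.03776045 0.12      ] [ 0.42099326 -0.01180559  0.066     ]
0.08363858205271626 75.2878059609279
0.0843838291010985 3.33520008052677
0.1412149930019536 -161.56474559747667
shift nest-hub [ 2.08723943 -0.23040761]
```

Call:
arm_command:
  motion:
    - [[0.6,-0.1,0,0,0],[1.3,-0.2,0,0,0],[1.8,-0.3,-0.4,0,0],[2.0,-0.3,-1,0,0],[2.0,-0.3,-1.6,0,0],[2.0,-0.3,-2,0,0],[2.0,-0.3,-2.1,0,0],[2.0,-0.3,-2.1,0,0],[2.0,-0.3,-2.1,0,0]]

```text
t: 5.83
tool_pos: [0.5782, 0.1166, 0.2646]
eef_rot: [-3.141, -0.0, -1.298]
contact_force: [0.1, -1.5, -2.1]
width: 0.354
```

Run:
```python
from h import *
s,im=snap('wrist','w3.png');t=s['tool_pos'];print(t,s['contact_force'])
s2,im2=snap('scene','s3.png')
c=proj('scene',[[.578,.116,.07]])[0].astype(int);print(c)
b=im2[c[1]-50:c[1]+50,c[0]-60:c[0]+60,::-1]
a=im[180:430,170:470,::-1]
cv2.imwrite('pics/c3.png',np.hstack([cv2.resize(a,(400,400),interpolation=2)if 0 else cv2.resize(a,(400,333)),cv2.resize(b,(400,333),interpolation=2)]))
```

```text
[0.57818723 0.11658422 0.26455769] [ 0.09993966 -1.45757631 -2.10739531]
[365 286]
```

View pics/c3.png

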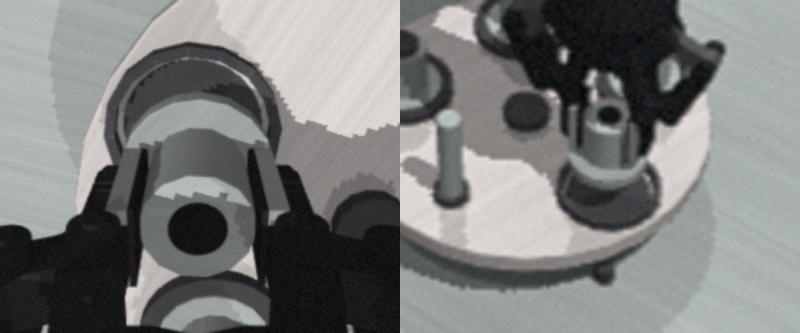

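The wrist crop shows the hub just above the nest. The ring's outer edge spans crop x 107–282 with its top at y 42, and the flange spans about 120–276 with its top at y 98. The scene crop shows the hub over the ring. I'll solve for the nest and hub centres from these edges.

Run:
```python
from h import *
from scipy.optimize import least_squares
s=ctrl.state();t=s['tool_pos'];a=np.linspace(0,2*np.pi,180)
def ext(c,r,z):
    p=proj('wrist',np.c_[c[0]+r*np.cos(a),c[1]+r*np.sin(a),0*a+z],s);return np.array([p[:,0].min(),p[:,0].max(),p[:,1].min()])
f=lambda X,Y:np.array([170+X[0]*.75,170+X[1]*.75,180+Y*.75])
m=lambda obs,r,z:least_squares(lambda c:ext(c,r,z)-obs,[.578,.116])
n=m(f((107,282),42),.033,.057)
z0=t[2]-.187
h=m(f((120,276),98),.025,z0+.008)
hole=ray('wrist',[[170+198*.75,180+229*.75]],z0+.04,s)[0]
print('nest',n.x,n.fun,'flange',h.x,h.fun,'hole',hole, 'tcp',t)
```

```text
nest [0.58012149 0.11845033] [-0.27125442  0.27148663  0.02762172] flange [0.5777402  0.11648948] [ 0.54128073 -0.54203888 -0.0517136 ] hole [0.57730626 0.11644701 0.11795872] tcp [0.5782769  0.11633322 0.26495872]
```

Call:
arm_command:
  motion:
    - [[0.08,0.07,0,0,0],[0.08,0.07,-0.1,0,0],[0.08,0.07,-0.25,0,0],[0.08,0.07,-0.4,0,0],[0.08,0.07,-0.55,0,0],[0.08,0.07,-0.65,0,0],[0.08,0.07,-0.75,0,0],[0.08,0.07,-0.8,0,0],[0.08,0.07,-0.85,0,0],[0.08,0.07,-0.85,0,0]]

```text
t: 6.77
tool_pos: [0.5805, 0.1182, 0.2379]
eef_rot: [3.141, 0.0, -1.299]
contact_force: [0.0, 0.7, -3.1]
width: 0.353
```

Call:
arm_command:
  motion:
    - [[0,0,-0.05,0,0],[0,0,-0.05,0,0],[0,0,-0.1,0,0],[0,0,-0.1,0,0]]

```text
t: 7.1
tool_pos: [0.5811, 0.118, 0.2372]
eef_rot: [-3.138, -0.001, -1.299]
contact_force: [-2.5, -2.9, 14.3]
width: 0.356
```

Call:
arm_command:
  motion:
    - [[0,0,0.06,0,0.2],[0,0,0.06,0,0.45],[0,0,0.06,0,0.6],[0,0,0.06,0,0.7],[0,0,0.06,0,0.75],[0,0,0.4,0,0.75],[0,0,1,0,0.75],[0,0,1.8,0,0.75],[0,0,2.6,0,0.75],[0,0,3,0,0.75]]

```text
t: 7.93
tool_pos: [0.5807, 0.1182, 0.3288]
eef_rot: [-3.138, -0.001, -1.299]
contact_force: [-0.6, 0.7, 0.7]
width: 0.752
```

Call:
arm_command:
  motion:
    - [[-0.6,-0.8,0.3,0,0.75],[-1.2,-1.6,0.3,0,0.75],[-1.5,-2.4,0.3,0,0.75],[-1.5,-2.6,0.3,0,0.75],[-1.5,-2.6,0.3,0,0.75],[-1.5,-2.6,0.3,0,0.75]]

```text
t: 8.43
tool_pos: [0.5358, 0.0403, 0.3343]
eef_rot: [-3.141, 0.0, -1.3]
contact_force: [0.1, 0.6, -0.8]
width: 0.749
```

Run:
```python
from h import *
s,im=snap('wrist','w4.png');print(s['tool_pos'],s['width'],s['contact_force'])
print(proj('wrist',[[.580,.1184,.09],[.64,.04,.12],[.555,.034,.05]],s))
snap('top','top4.png')
```

```text
[0.5357807  0.04031638 0.33433584] 0.7487540921988349 [ 0.09380322  0.64154001 -0.81479511]
[[203.14269014 145.54688661]
 [382.58802361  65.5511379 ]
 [335.28430091 211.51123956]]
```

View pics/w4.png

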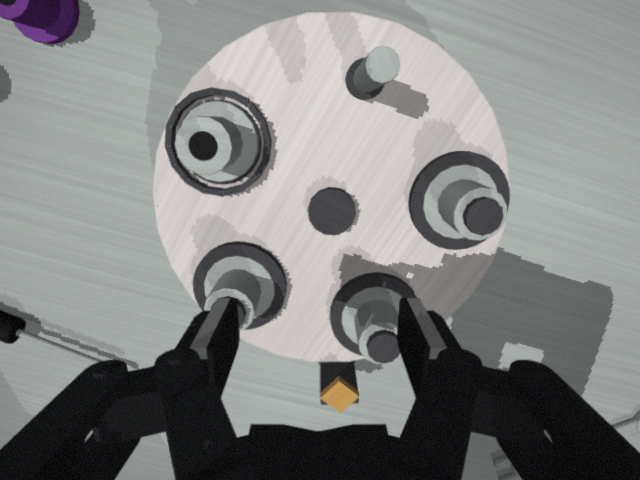

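The hub sits flange-down inside the ring at (204,145). The post top is at (382,65), the table cap at (333,211) and the pointer's brass tip at (340,394).

Run:
```python
from h import *
from scipy.optimize import least_squares
s=ctrl.state();t=s['tool_pos'];a=np.linspace(0,2*np.pi,360)
def ext(c,r,z):
    p=proj('wrist',np.c_[c[0]+r*np.cos(a),c[1]+r*np.sin(a),0*a+z],s);return np.array([p[:,0].min(),p[:,0].max(),p[:,1].min()])
q=least_squares(lambda c:ext(c,.122,.05)-[153,509,12],[.555,.034]);print('axis disc',q.x,q.fun)
w=lambda p,z:ray('wrist',[p],z,s)[0]
cap=w((332,211),.05);print('cap',cap)
ax=(q.x+cap[:2])/2
P={'nest ring':w((217.5,141),.057),'hub hole':w((203.5,145.5),.09),'post':w((382,65),.12),'foot':w((364,80),.05),'ptr':w((339.5,394),.066)}
for k,p in P.items():d=p[:2]-ax;print(k,p,np.hypot(*d),np.degrees(np.arctan2(d[1],d[0])))
```

```text
axis disc [0.55401287 0.03722892] [-1.41594713  1.42770887  0.30242237]
cap [0.55476352 0.03690997 0.05      ]
nest ring [0.58037494 0.11946997 0.057     ] 0.08640114348088013 72.49623153211364
hub hole [0.5799903  0.11879528 0.09      ] 0.08564216382074095 72.60588617646941
post [0.64007046 0.04110475 0.12      ] 0.0857772327071131 2.696418894903667
foot [0.64008909 0.04103103 0.05      ] 0.08579241082662559 2.646653387644674
ptr [ 0.42468861 -0.00630729  0.066     ] 0.13676082640432616 -161.50800099671898
```

Call:
arm_command:
  motion:
    - [[0.8,0,0,0,0.7],[1.8,0,0,0,0.7],[2.8,0,0,0,0.7],[3.4,0.02,0,0,0.7],[3.48,0.02,-0.2,0,0.7],[3.48,0.02,-0.8,0,0.7],[3.48,0.02,-1.5,0,0.7],[3.48,0.02,-2.2,0,0.7],[3.48,0.02,-2.6,0,0.7],[3.48,0.02,-2.7,0,0.7]]

```text
t: 9.37
tool_pos: [0.6393, 0.0414, 0.2505]
eef_rot: [3.138, 0.001, -1.298]
contact_force: [0.4, -0.2, -0.3]
width: 0.699
```

Call:
arm_command:
  motion:
    - [[0,0,0,0,0.5],[0,0,0,0,0.4],[0,0,0,0,0.3],[0,0,0,0,0.2],[0,0,0,0,0.1],[0,0,0,0,0],[0,0,0,0,0],[0,0,0,0,0],[0,0,0,0,0],[0,0,0,0,0]]

```text
t: 10.2
tool_pos: [0.6402, 0.0407, 0.2546]
eef_rot: [-3.139, -0.001, -1.299]
contact_force: [0.0, -0.7, 6.9]
width: 0.175
```

Run:
```python
import numpy as np
f0=np.radians(3.3);r=.085/.03
p=lambda f:r*np.array([np.cos(f),np.sin(f)])
for L,b in(([2,6,12,18,24,30,36,42,46,48],0),([2,6,12,18,24,30,36,42,46,48],48),([2,6,10,14,18,22,25,27,28,28],96)):
    o=p(f0+np.radians(b));print([list((p(f0+np.radians(b+d))-o).round(2)) for d in L])
```

```text
[[np.float64(-0.01), np.float64(0.1)], [np.float64(-0.03), np.float64(0.29)], [np.float64(-0.1), np.float64(0.58)], [np.float64(-0.19), np.float64(0.87)], [np.float64(-0.31), np.float64(1.14)], [np.float64(-0.46), np.float64(1.39)], [np.float64(-0.64), np.float64(1.63)], [np.float64(-0.84), np.float64(1.85)], [np.float64(-0.98), np.float64(1.98)], [np.float64(-1.06), np.float64(2.05)]]
[[np.float64(-0.08), np.float64(0.06)], [np.float64(-0.24), np.float64(0.17)], [np.float64(-0.5), np.float64(0.32)], [np.float64(-0.77), np.float64(0.44)], [np.float64(-1.05), np.float64(0.53)], [np.float64(-1.34), np.float64(0.59)], [np.float64(-1.64), np.float64(0.62)], [np.float64(-1.93), np.float64(0.62)], [np.float64(-2.13), np.float64(0.6)], [np.float64(-2.23), np.float64(0.58)]]
[[np.float64(-0.1), np.float64(-0.02)], [np.float64(-0.29), np.float64(-0.06)], [np.float64(-0.48), np.float64(-0.12)], [np.float64(-0.66), np.float64(-0.19)], [np.float64(-0.84), np.float64(-0.28)], [np.float64(-1.01), np.float64(-0.38)], [np.float64(-1.14), np.float64(-0.46)], [np.float64(-1.22), np.float64(-0.51)], [np.float64(-1.26), np.float64(-0.54)], [np.float64(-1.26), np.float64(-0.54)]]
```

Call:
arm_command:
  motion:
    - [[-0.01,0.1,0,0,0],[-0.03,0.29,0,0,0],[-0.1,0.58,0,0,0],[-0.19,0.87,0,0,0],[-0.31,1.14,0,0,0],[-0.46,1.39,0,0,0],[-0.64,1.63,0,0,0],[-0.84,1.85,0,0,0],[-0.98,1.98,0,0,0],[-1.06,2.05,0,0,0]]

```text
t: 11.03
tool_pos: [0.608, 0.1031, 0.2546]
eef_rot: [-3.139, -0.0, -1.298]
contact_force: [2.5, -1.1, 6.5]
width: 0.17
```

Call:
arm_command:
  motion:
    - [[-0.08,0.06,0.02,0,0],[-0.24,0.17,0.05,0,0],[-0.5,0.32,0.1,0,0],[-0.77,0.44,0.1,0,0],[-1.05,0.53,0.1,0,0],[-1.34,0.59,0.1,0,0],[-1.64,0.62,0.1,0,0],[-1.93,0.62,0.1,0,0],[-2.13,0.6,0.1,0,0],[-2.23,0.58,0.1,0,0]]

```text
t: 11.87
tool_pos: [0.5402, 0.1199, 0.2548]
eef_rot: [3.138, 0.001, -1.299]
contact_force: [1.8, 6.2, -20.0]
width: 0.169
```

Call:
arm_command:
  motion:
    - [[-0.1,-0.02,0,0,0],[-0.29,-0.06,0,0,0],[-0.48,-0.12,0,0,0],[-0.66,-0.19,0,0,0],[-0.84,-0.28,0,0,0],[-1.01,-0.38,0,0,0],[-1.05,-0.4,0,0,0],[-1.05,-0.4,0,0,0],[-1.05,-0.4,0,0,0]]

```text
t: 12.62
tool_pos: [0.5089, 0.1072, 0.2549]
eef_rot: [3.138, 0.0, -1.299]
contact_force: [-2.1, -0.2, -26.0]
width: 0.169
```

Run:
```python
from h import *
s,im=snap('wrist','w5.png');print(s['tool_pos'],s['width'],s['contact_force'])
s,it=snap('top','top5.png');snap('scene','s5.png')
a=it[170:320,235:385,::-1]
cv2.imwrite('pics/c5.png',np.hstack([cv2.resize(im[:,:,::-1],(400,300)),cv2.resize(a,(400,300))]) if 0 else np.hstack([cv2.resize(im[:,:,::-1],(400,400)),cv2.resize(a,(400,400),interpolation=2)]))
```

```text
[0.50885512 0.10721709 0.2548833 ] 0.16948973421600647 [ -2.05132617  -0.15582766 -25.99336618]
```

View pics/c5.png

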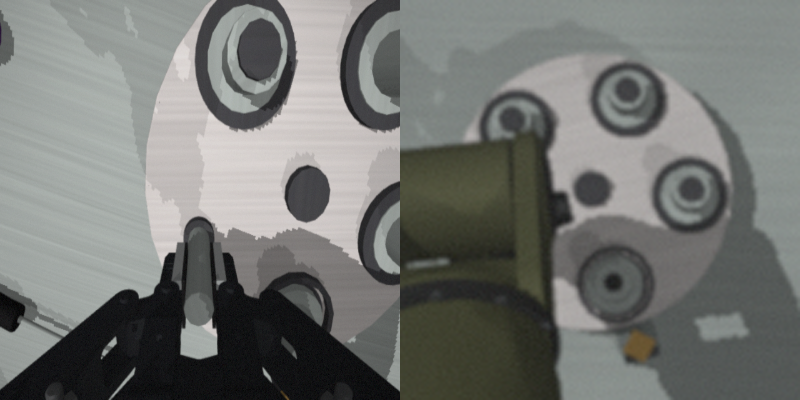

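Call:
arm_command:
  motion:
    - [[0,0,-0.04,0,0],[0,0,-0.08,0,0],[0,0,-0.08,0,0],[0,0,-0.08,0,0]]

```text
t: 13.1
tool_pos: [0.5097, 0.1079, 0.2547]
eef_rot: [-3.14, 0.001, -1.299]
contact_force: [-3.5, 5.4, -7.9]
width: 0.167
```

Run:
```python
from h import *
from scipy.optimize import least_squares
s=ctrl.state();print(s['tool_pos'],s['contact_force'])
Q=np.array([[.6402,.0407],[.608,.1031],[.5402,.1199],[.5089,.1072]])
q=least_squares(lambda c:np.hypot(*(Q-c).T)-.085,[.555,.035]);print('axis by FK',q.x,q.fun)
ang=lambda d:np.degrees(np.arctan2(d[1],d[0]))
print('post angles',[ang(x-q.x) for x in Q], 'now',ang(s['tool_pos'][:2]-q.x))
g=lambda x,y:(235+(x+.5)/2.6667-.5,170+(y+.5)/2.6667-.5)
A=ray('top',[g(193,188)],.05)[0];N=ray('top',[g(215,285)],.057)[0];H=ray('top',[g(213,281)],.09)[0]
im=cv2.imread('pics/top5.png');hsv=cv2.cvtColor(im,cv2.COLOR_BGR2HSV)
m=cv2.inRange(hsv,(8,120,60),(30,255,255));m[:280]=0;m[320:]=0;m[:,:300]=0;m[:,350:]=0
ys,xs=np.nonzero(m);print('brass px',xs.mean(),ys.mean(),len(xs))
P=ray('top',[(xs.mean(),ys.mean())],.066)[0]
print(A,N,H,P)
for n,X in(('ring',N),('hub',H),('ptr',P)):d=X-A;print(n,np.hypot(*d[:2]),ang(d)%360, 'fk-axis',ang(X[:2]-q.x)%360)
```

```text
[0.50972246 0.10789631 0.25469377] [-3.54974809  5.44982392 -7.90256697]
axis by FK [0.55542455 0.0362171 ] [-1.06104881e-04  7.34964585e-05  5.65339157e-05 -1.28890779e-04]
post angles [np.float64(3.0269612963676495), np.float64(51.82974371352442), np.float64(100.31112748019596), np.float64(123.24216562730541)] now 122.5212563663055
brass px 324.3225806451613 299.4516129032258 62
[0.55627972 0.03274887 0.05      ] [0.47231822 0.01107213 0.057     ] [0.47386865 0.01189209 0.09      ] [ 0.4210755  -0.01084437  0.066     ]
ring 0.08671455994789279 194.47621560951953 fk-axis 196.83391848009413
hub 0.08500935390574485 194.2023368820179 fk-axis 196.60783655697017
ptr 0.14205826274317843 197.8706260729427 fk-axis 199.3049779902483
```

Call:
arm_command:
  motion:
    - [[-0.07,-0.05,-0.02,0,0],[-0.15,-0.1,-0.02,0,0],[-0.15,-0.1,-0.02,0,0],[-0.15,-0.1,-0.02,0,0],[-0.15,-0.1,-0.02,0,0]]

```text
t: 13.52
tool_pos: [0.5053, 0.1049, 0.2546]
eef_rot: [-3.14, 0.0, -1.299]
contact_force: [-6.1, 5.8, -1.2]
width: 0.171
```

Run:
```python
from h import *
s,it=snap('top','top6.png');_,i2=snap('scene','s6.png')
q=np.array([.5554,.0362]);ang=lambda d:np.degrees(np.arctan2(d[1],d[0]))
print(s['tool_pos'],s['contact_force'],'nest by FK',ang(s['tool_pos'][:2]-q)+72)
a=it[225:315,275:365,::-1]
b=i2[205:325,290:410,::-1]
cv2.imwrite('pics/c6.png',np.hstack([cv2.resize(x,(400,400),interpolation=2) for x in(a,b)]))
```

```text
[0.50528021 0.10488234 0.25463404] [-6.06667494  5.76030969 -1.16496699] nest by FK 198.11947295054662
```

View pics/c6.png

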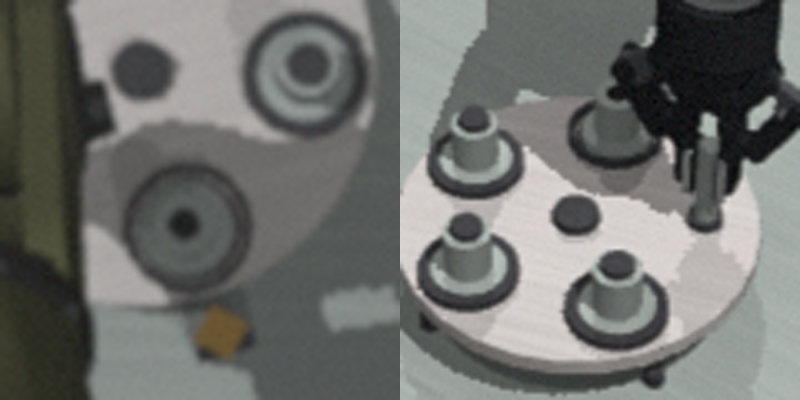

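The top crop shows the table cap at (143,70), the ring at (187,227), the hub bore at (183,223) and the brass tip at (221,332), almost in line. The scene crop shows the post gripped; the hub is partly hidden behind the gripper.

Run:
```python
from h import *
ang=lambda d:np.degrees(np.arctan2(d[1],d[0]))%360
g=lambda x,y:[(275+(x+.5)/4.444-.5,225+(y+.5)/4.444-.5)]
A=ray('top',g(143,70),.05)[0];X={'ring':ray('top',g(187.5,227),.057)[0],'hub':ray('top',g(183,223),.09)[0],'ptr':ray('top',g(221,332),.066)[0]}
b=np.array([-.001,.0035,0]) 
for k,x in X.items():print(k,x,np.hypot(*(x-A)[:2]),ang(x-A),'bias-corrected FK',ang((x-[.5554,.0327,0])))
d=X['ptr']-X['ring'];print('ring->ptr',ang(d),np.hypot(*d[:2]))
im=cv2.imread('pics/top0.png')
# disc-edge fit for axis in top0 (unobstructed)
s=ctrl.state();print(s['contact_force'],s['joint_velocities'].round(4))
```

```text
ring [0.47438289 0.00772931 0.057     ] 0.0854047221782077 197.46646858287207 bias-corrected FK 197.13008476453564
hub [0.47453134 0.00919733 0.09      ] 0.08483332584552776 196.5507471322817 bias-corrected FK 196.20532594557542
ptr [ 0.42137013 -0.01088136  0.066     ] 0.14157112543306608 198.21153799805802 bias-corrected FK 198.01253193365517
ring->ptr 199.34414009785482 0.05618460117256914
[-5.45719761  4.86636264 -1.59705177] [ 0.0004 -0.001   0.0004  0.0003 -0.0018  0.0011]
```

```bash
python3 -c "
from bench import ctrl
print(ctrl.hand_in())"
```

```text
the job is handed in; nothing more can be done
None
```

The silver flange-down hub is seated in the empty nest and released. I then gripped the post and turned the table about 123° counter-clockwise to the pointer. I handed in at about 13.6 s with the post still gripped and the arm at rest.

- **Seating:** the hub touched down with its underside at 50 mm, the nest floor's height. A wrist picture after release showed its flange inside the ring.
- **Facing the pointer:** the arm's position puts the nest at 198.1°, against a pointer direction of 197.9–198.5° in the pictures.
- **Disagreement:** the last top view alone puts the nest ring at 197.5° and the hub's bore at 196.6°, against 198.2° for the pointer. That gap is within the camera's accuracy and the hub's play in the nest, so I did not correct it.
- **Forces:** the largest I saw was 26 N of pull at the wrist while turning. I eased that, leaving about 8 N sideways on the post at the end.
- **Not checked:** I did not compare before and after pictures of the bystanders. The arm was never brought down near them.

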